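# Top up the two tilted feed rails, every sensor facing the way its rail feeds

## Robot

A 6-joint arm with a two-finger parallel gripper is mounted at the origin on a cart in front of the work surface, level with it; the furniture and walls round the work are solid. World frame = base frame: x ahead of the robot, y to its left, z up, the work surface at z = 0. Lengths are in mm, angles in rad, forces in N, time in s.
With the tool pointing down it reaches from about 400 to 925 mm from the base axis. Payload 12.5 kg.
Tool frame: the origin (TCP) lies at the very end of the fingers, on their centre line; the grasp point (between the pads) lies 19 mm behind it; z points along the fingers, y is the line along which they close (so a half turn about z gives the same grasp; the last joint's range is limited). The gripper opens to 95 mm and grips with 3 to 60 N. Pads are 20 mm wide; open, the fingers measure 119 mm over their backs; the gripper's body (75 mm by 180 mm) begins 59 mm behind the grasp point.
Start: joints at [1.181, 0.491, 1.559, -0, 1.092, -0.106], TCP at [174.986, 600.022, 214.661] pointing down, gripper open.
Joint ranges: [-3.1, 3.1], [-0.84, 2.19], [0.05, 2.79], [-1.13, 4.28], [0.06, 2.93], [-2.69, 2.69]. Speed limits (rad/s): [2.22, 2.22, 2.79, 3.14, 3.14, 3.14].

## Interface

Orientations are given as [roll, pitch, yaw] about the fixed x, y, z axes, in that order (R = Rz(yaw) Ry(pitch) Rx(roll)).
In Python, from cell import * gives the robot as it stands.
- The arm moves only by the tool jog_arm, never from a script. Its argument "targets" is a list of rows, each an object with "turn": the turn, a rotation vector about the world's x, y, z in degrees, a list of three; "slide": the shift along the world's x, y, z in mm, a list of three; "claw": the opening in per cent of the stroke, from 0 (shut) to 100 (fully open). In form: [{"turn": [wx, wy, wz], "slide": [x, y, z], "claw": claw}, ...]. A call has 1 to 5 rows; each row shifts and turns the commanded pose from where the row before left it; what a row does not reach is not made up. A row lasts 1/8 s, in which the tool goes at most 62.5 mm and 10.7 degrees, less where a joint would pass 70% of its speed; a pose out of reach is approached as far as the arm can. A call with a gripper value outside its range is refused whole. The fingers move at their own pace and stop on an object; the grip force is fixed at half the most. Time passes only in rows, so rows that do not move let the fingers close. It gives the time, the measured TCP pose, the force, the opening and the grip force at its end, in the units of the state.
- state(): the state, without advancing time (a new reading comes with each control period).
- read_camera(name): name is "scene" or "top"; returns a dict with "frame" (480x640x3 uint8, blue, green, red), "mtx" (3x3 intrinsics, pixels), "R" (3x3) and "t" (3): a world point X has camera coordinates R X + t. Camera axes: x right, y down, z forward; pixel columns grow to the right and rows downward; lengths in mm; the calibration is good to about 2 mm. A picture is of the moment at which its call begins. There is no depth.
- job_done(): hands the job in; it is judged then, once.
Trained networks look in the newest picture that a camera, given by its name, has taken for a name from the list of things; names that differ only in an ending like _2 or _b are one class to them, and where a whole thing is asked for, a point or a joint stands for the part that bears it (a point fixed in the world has none). Each returns a list of dicts, best first, with "conf" (0 to 1); they miss things now and then, are a little off and sometimes report something else, mostly with a low value. They report only what shows in the picture. A call takes as long as a camera call. They do not tell look-alikes from the thing itself.
- look_for(query, camera): "xy" ([column, row] in pixels, amid what is visible of it).
The state is a dict: "t": time; "joints": joint angles; "qvel": joint speeds; "tau": joint torques, N m; "eef_pos": TCP position; "tcp_rot": TCP orientation; "ft_force": force on the tool from outside, world axes, zero at the start; "moment": the same for the moment, N m; "opening": opening from 0.0 (shut) to 1.0 (fully open); "grip_force": force on a finger pad.
Only numpy, scipy, OpenCV 4.12 (cv2) and the standard library are available. Lean on these libraries where they do the work, as an engineer would, in place of code of your own. Each camera call takes 0.05 s, during which the arm holds its last target. There are 200 camera calls.

## Task

Each of the two tilted feed rails already holds one flow sensor against the stop at its lower end. Slide one of the two loose sensors into each rail from the raised open end, with its base flange under the rail's lips and its nose pointing the same way as the sensor already in that rail, until it rests against that sensor; either sensor may go in either rail. Leave the beaker, the roll of tape and the spare nozzle where they stand.

Things in the scene. Friction and masses are not known exactly. Their poses are not given: they have to be found in the camera images.
- sensor_a: Loose flow sensor. Aluminium base flange 84 x 56 x 9 mm (x, y, z); on it a grey block housing 38 mm wide (y), from x = -38 to +14 mm, top 57 mm above the underside: grip it across y at x = -12 mm, above the flange. A round dark steel nose, 22 mm thick (28 mm at the tip), points to +x. 0.13 to 0.25 kg. Origin: centre of the flange's underside; z up. All sensors are alike.
- sensor_a_nose (a point): Tip of that sensor's nose, on its axis: 40 mm to +x of the origin and 31 mm above the underside.
- sensor_b: Loose flow sensor. Aluminium base flange 84 x 56 x 9 mm (x, y, z); on it a grey block housing 38 mm wide (y), from x = -38 to +14 mm, top 57 mm above the underside: grip it across y at x = -12 mm, above the flange. A round dark steel nose, 22 mm thick (28 mm at the tip), points to +x. 0.13 to 0.25 kg. Origin: centre of the flange's underside; z up. All sensors are alike.
- sensor_b_nose (a point): Tip of that sensor's nose, on its axis: 40 mm to +x of the origin and 31 mm above the underside.
- rail_1: Stand of rail 1, fixed on the bench, yaw only; origin on the bench right below the seat; +x is the heading of the rail's lower end. The rail is an aluminium C-section, outside 71 mm wide, sloping 15 degrees down towards +x, its floor 66 mm above the bench at the seat. Smooth, but the slope may be too slight for a sensor to slide home by itself. Above the lips only the held sensor stands out.
- rail_1_seat (a point): Point on the floor of rail 1 where the origin of the new sensor comes to lie when its flange touches the held sensor's. x runs down the slope, y across, z square to the floor. Inside: 61 mm wide, 12.5 mm high under two lips 4 mm thick with a 41 mm slot between them, open above, for the housing. Lips run from x = -55 mm to the stop at +126 mm; the held sensor is fixed at x = 42 to 126 mm.
- rail_1_mouth (a point): Mouth of rail 1: centre of its floor where the lips begin, 55 mm up the slope from the seat; axes as the seat's. For 42 mm farther up the slope the floor is an apron without lips, between 12 mm high guides that flare from 61 to about 75 mm.
- rail_1_held_nose (a point): Nose tip of the sensor held in rail 1, 31 mm above the floor: 124 mm down the slope from the seat if that nose points down the slope, 44 mm if it points up. The two rails differ; the new sensor must point the same way.
- rail_2: Stand of rail 2, fixed on the bench, yaw only; origin on the bench right below the seat; +x is the heading of the rail's lower end. The rail is an aluminium C-section, outside 71 mm wide, sloping 15 degrees down towards +x, its floor 66 mm above the bench at the seat. Smooth, but the slope may be too slight for a sensor to slide home by itself. Above the lips only the held sensor stands out.
- rail_2_seat (a point): Point on the floor of rail 2 where the origin of the new sensor comes to lie when its flange touches the held sensor's. x runs down the slope, y across, z square to the floor. Inside: 61 mm wide, 12.5 mm high under two lips 4 mm thick with a 41 mm slot between them, open above, for the housing. Lips run from x = -55 mm to the stop at +126 mm; the held sensor is fixed at x = 42 to 126 mm.
- rail_2_mouth (a point): Mouth of rail 2: centre of its floor where the lips begin, 55 mm up the slope from the seat; axes as the seat's. For 42 mm farther up the slope the floor is an apron without lips, between 12 mm high guides that flare from 61 to about 75 mm.
- rail_2_held_nose (a point): Nose tip of the sensor held in rail 2, 31 mm above the floor: 124 mm down the slope from the seat if that nose points down the slope, 44 mm if it points up. The two rails differ; the new sensor must point the same way.
- beaker: Bystander: white measuring beaker with a handle, 82 x 109 x 108 mm, loose, standing on the bench; origin at its underside.
- tape_roll: Bystander: roll of brown packing tape lying flat, 96 mm across, 48 mm high, loose; origin at its underside.
- spare_nozzle: Bystander: white turned nozzle standing upright, 34 mm across, 52 mm high, loose; origin at its underside.
Mind the look-alikes: they are no part of the job. What is shaped like the sensor_b but purple or turquoise is not meant.

How it is judged (in metres and radians):
At the end, for the whole second after the job is handed in: one sensor in each rail, lying on its floor with the flange under the lips, touching the sensor already there (gap under 7 mm), nose the same way as that one's; both at rest; beaker, tape and nozzle moved less than 30 mm (((x of sensor_a in the frame of rail_1_seat between -0.007 and 0.005 m and y of sensor_a in the frame of rail_1_seat between -0.006 and 0.006 m and z of sensor_a in the frame of rail_1_seat between -0.004 and 0.005 m and angle between the z axis of sensor_a and the z axis of rail_1_seat, either way round below 0.1 rad and x of sensor_a_nose in the frame of rail_1_seat above 0.03 m and x of sensor_b in the frame of rail_2_seat between -0.007 and 0.005 m and y of sensor_b in the frame of rail_2_seat between -0.006 and 0.006 m and z of sensor_b in the frame of rail_2_seat between -0.004 and 0.005 m and angle between the z axis of sensor_b and the z axis of rail_2_seat, either way round below 0.1 rad and x of sensor_b_nose in the frame of rail_2_seat below -0.03 m) or (x of sensor_b in the frame of rail_1_seat between -0.007 and 0.005 m and y of sensor_b in the frame of rail_1_seat between -0.006 and 0.006 m and z of sensor_b in the frame of rail_1_seat between -0.004 and 0.005 m and angle between the z axis of sensor_b and the z axis of rail_1_seat, either way round below 0.1 rad and x of sensor_b_nose in the frame of rail_1_seat above 0.03 m and x of sensor_a in the frame of rail_2_seat between -0.007 and 0.005 m and y of sensor_a in the frame of rail_2_seat between -0.006 and 0.006 m and z of sensor_a in the frame of rail_2_seat between -0.004 and 0.005 m and angle between the z axis of sensor_a and the z axis of rail_2_seat, either way round below 0.1 rad and x of sensor_a_nose in the frame of rail_2_seat below -0.03 m)) and linear speed of each of sensor_a, sensor_b below 0.02 m/s).
It fails at once if the beaker is moved more than 30 mm or tipped (distance of beaker from where it was at the start of the episode above 0.03 m or angle between beaker's own z axis and vertical above 0.35 rad).
It fails at once if the roll of tape is moved more than 30 mm or tipped (distance of tape_roll from where it was at the start of the episode above 0.03 m or angle between tape_roll's own z axis and vertical above 0.35 rad).
It fails at once if the spare nozzle is moved more than 30 mm or tipped (distance of spare_nozzle from where it was at the start of the episode above 0.03 m or angle between spare_nozzle's own z axis and vertical above 0.35 rad).
It also fails if it takes over 72 s, if anything falls off the work surface, if the arm or the gripper's body presses on something with over 40 N, if the wrist force passes 120 N, or if a joint passes its speed limit or range.

## Working session

There is one attempt and no reset: what is moved stays moved. The work goes in short steps, Python scripts to look and compute and a tool call to move; the robot and the scene stay as the last step left them, time stands still between calls to the robot, and variables do not carry over. Pictures are saved under pics/ and viewed, at most 10 in all, crops included, and the job is handed in when it is done.

Besides the shell and the picture viewer there is one more tool, called after "Request:" by a JSON object that holds its "method" and its "body". jog_arm: Moves the arm, as the interface text tells. Its arguments: {"type":"object","properties":{"targets":{"type":"array","items":{"type":"object","properties":{"turn":{"type":"array","items":{"type":"number"}},"slide":{"type":"array","items":{"type":"number"}},"claw":{"type":"number"}}}}},"required":["targets"]}

```bash
ls; mkdir -p pics
cat > h.py <<'E'
from cell import *
import numpy as np, cv2
def P(c): return c["mtx"]@np.hstack([c["R"],np.reshape(c["t"],(3,1))])
def tri(c1,p1,c2,p2):
    X=cv2.triangulatePoints(P(c1),P(c2),np.float64(p1).reshape(2,1),np.float64(p2).reshape(2,1)); return (X[:3]/X[3]).ravel()
def proj(c,X):
    q=P(c)@np.append(X,1); return q[:2]/q[2]
def ray(c,p,z):
    d=c["R"].T@np.linalg.inv(c["mtx"])@np.array([p[0],p[1],1.]); o=-c["R"].T@np.reshape(c["t"],3)
    return o+d*(z-o[2])/d[2]
E
python3 - <<'E'
from h import *
for n in("scene","top"):
    c=read_camera(n); cv2.imwrite(f"pics/{n}0.png",c["frame"])
    print(n,c["mtx"].tolist(),(-c["R"].T@np.reshape(c["t"],3)).round(),c["R"].round(2).tolist())
    for q in("sensor_a","sensor_a_nose","rail_1_seat","rail_1_mouth","rail_1_held_nose","rail_1","beaker","tape_roll","spare_nozzle"):
        print(q,[(np.round(d["xy"]).tolist(),round(d["conf"],2)) for d in look_for(q,n)])
print(state())
E
```

```text
pics
scene [[528.9306018170076, 0.0, 325.7768529547865], [0.0, 528.9306018170076, 237.3831171498267], [0.0, 0.0, 1.0]] [-208. -753.  972.] [[0.64, -0.77, -0.02], [-0.52, -0.41, -0.75], [0.57, 0.49, -0.66]]
sensor_a [([452.0, 396.0], 0.94), ([240.0, 246.0], 0.81), ([307.0, 279.0], 0.7), ([379.0, 345.0], 0.69)]
sensor_a_nose [([240.0, 250.0], 0.82)]
rail_1_seat [([358.0, 278.0], 0.88)]
rail_1_mouth [([354.0, 281.0], 0.75)]
rail_1_held_nose [([358.0, 283.0], 0.77)]
rail_1 [([354.0, 293.0], 0.93), ([214.0, 216.0], 0.75)]
beaker [([203.0, 176.0], 0.83)]
tape_roll [([304.0, 184.0], 0.85), ([217.0, 206.0], 0.2)]
spare_nozzle [([422.0, 324.0], 0.64)]
top [[473.37661594721607, 0.0, 320.8971247566881], [0.0, 473.37661594721607, 236.78591537306863], [0.0, 0.0, 1.0]] [ 420.  -72. 1635.] [[0.02, -1.0, 0.0], [-1.0, -0.02, -0.1], [0.1, -0.0, -1.0]]
sensor_a [([330.0, 270.0], 0.97), ([459.0, 291.0], 0.73), ([269.0, 278.0], 0.55)]
sensor_a_nose [([270.0, 280.0], 0.96)]
rail_1_seat [([373.0, 261.0], 0.69)]
rail_1_mouth [([372.0, 260.0], 0.91), ([268.0, 277.0], 0.3)]
rail_1_held_nose [([369.0, 258.0], 
[... 154 characters left out ...]
pare_nozzle [([418.0, 252.0], 0.61)]
{'t': 1.0, 'joints': array([ 1.18141219e+00,  4.90904850e-01,  1.55889323e+00, -1.00334286e-05,
        1.09169940e+00, -1.05572534e-01]), 'qvel': array([-0.0006788 ,  0.00085709, -0.00039952, -0.00038596,  0.00131808,
        0.00045893]), 'tau': array([ 1.33388647e-03, -6.12474990e+01, -2.58440834e+01,  6.93111727e-02,
        4.46006935e-02,  1.09586686e-06]), 'eef_pos': array([174.98247201, 600.02676305, 214.66026306]), 'tcp_rot': array([3.14149895e+00, 1.88833736e-05, 2.85778568e+00]), 'ft_force': array([-0.15634996, -0.48304654, -0.54911659]), 'moment': array([ 0.01752913, -0.04637769,  0.01963393]), 'grip_force': 0.0, 'opening': 0.9996431961793752}
```

Run:
```python
import cv2
a=cv2.imread("pics/scene0.png")[130:450,150:550]; cv2.imwrite("pics/scene0c.png",cv2.resize(a,(750,600),interpolation=cv2.INTER_CUBIC))
a=cv2.imread("pics/top0.png")[150:330,150:480]; cv2.imwrite("pics/top0c.png",cv2.resize(a,(792,432),interpolation=cv2.INTER_CUBIC))
```

```text
(no output)
```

View pics/scene0c.png

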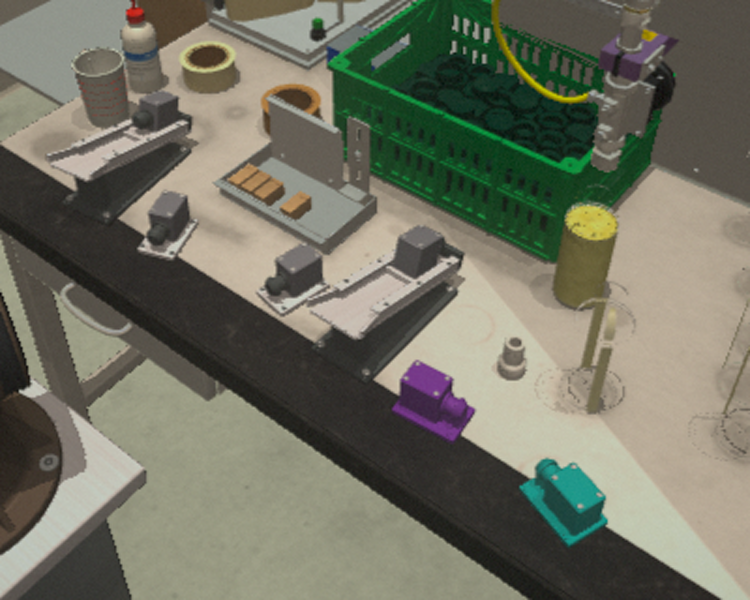

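View pics/top0c.png

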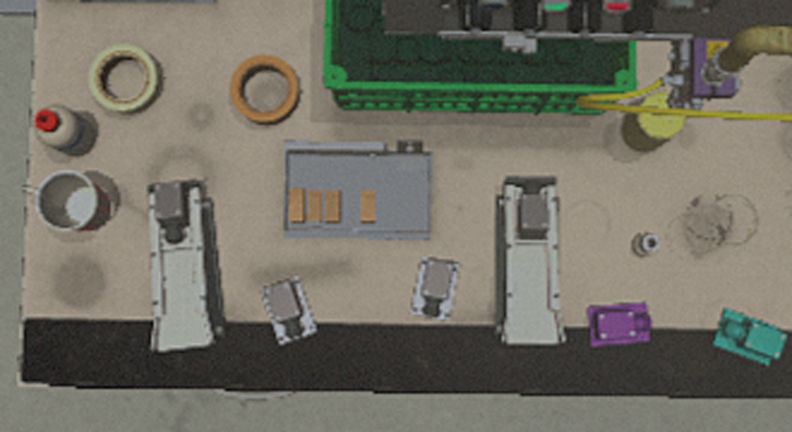

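The scene view shows the left rail at about (215,205) with its held nose pointing up the slope, so it is rail 2. The right rail is at about (355,290) with its held nose pointing down the slope, so it is rail 1. The grey loose sensors are at scene (240,248) and (307,279), top (270,279) and (331,270), both with their noses towards the robot. The purple and turquoise ones are decoys. Next I'll fit models to both views.

```bash
cat > fit.py <<'E'
from h import *
from scipy.optimize import minimize
def grab(n=6):
    out={}
    for k in("scene","top"):
        cs=[read_camera(k) for _ in range(n)]; c=dict(cs[0]); f=np.mean([x["frame"].astype(float) for x in cs],0); c["frame"]=f
        g=0
        for ch in range(3):
            b=cv2.GaussianBlur(f[...,ch],(0,0),0.8); gx=cv2.Sobel(b,cv2.CV_64F,1,0); gy=cv2.Sobel(b,cv2.CV_64F,0,1); 
            g=g+np.hypot(gx,gy)
        c["g"]=np.minimum(g,np.percentile(g,97)); out[k]=c
    return out
def seg(a,b,n=30): return np.linspace(a,b,n)
def poly(pts): return [(pts[i],pts[(i+1)%len(pts)]) for i in range(len(pts))]
def rect(x0,x1,w,z): return poly([(x0,-w,z),(x1,-w,z),(x1,w,z),(x0,w,z)])
def sens_edges(): 
    e=rect(-42,42,28,9)+rect(-38,14,19,57)
    e+=[((x,y,9),(x,y,57)) for x in(-38,14) for y in(-19,19)]
    return e
def rail_edges(nose):
    e=rect(-55,126,35.5,16.5)+[((-55,y,16.5),(126,y,16.5)) for y in(-20.5,20.5)]
    e+=[((-97,-37.5,0),(-97,37.5,0))]+[((-97,s*37.5,12),(-55,s*30.5,12)) for s in(-1,1)]
    s=1 if nose>0 else -1
    x0,x1=sorted((84-38*s,84+14*s)); e+=rect(x0,x1,19,57)
    return e
def rot(yaw,pitch=0):
    R=cv2.Rodrigues(np.array([0,0,yaw]))[0]@cv2.Rodrigues(np.array([0,pitch,0.]))[0]; return R
def pts(edges): return np.vstack([seg(np.array(a,float),np.array(b,float)) for a,b in edges])
def uv(c,X):
    q=(P(c)@np.c_[X,np.ones(len(X))].T); return (q[:2]/q[2]).T
def score(p,L,cams,pitch,keys):
    W=L@rot(p[3],pitch).T+p[:3]; s=0
    for k in keys:
        c=cams[k]; q=uv(c,W).astype(np.float32); v=cv2.remap(c["g"].astype(np.float32),q[:,:1],q[:,1:],cv2.INTER_LINEAR); s+=v.mean()/c["g"].max()
    return s
def fit(p0,L,cams,pitch=0,fixz=True,keys=("scene","top"),dx=(-24,-16,-8,0,8,16,24),yaws=(-.3,-.15,0,.15,.3)):
    p0=np.array(p0,float); cand=[]
    for a in dx:
        for b in dx:
            for y in yaws:
                p=p0+[a,b,0,y]; cand.append((score(p,L,cams,pitch,keys),p))
    cand.sort(key=lambda t:-t[0]); best=None
    sc=np.array([1,1,1,.02])
    for s,p in cand[:12]:
        f=(lambda d:-score(p+np.array([d[0],d[1],0,d[2]])*sc,L,cams,pitch,keys)) if fixz else (lambda d:-score(p+d*sc,L,cams,pitch,keys))
        n=3 if fixz else 4
        r=minimize(f,np.zeros(n),method="Nelder-Mead",options=dict(initial_simplex=np.vstack([np.zeros(n),4*np.eye(n)]),xatol=.05,fatol=1e-5))
        d=r.x if not fixz else np.array([r.x[0],r.x[1],0,r.x[2]])
        if best is None or -r.fun>best[0]: best=(-r.fun,p+d*sc)
    return best
def draw(c,objs,box,s):
    im=cv2.resize(np.clip(c["frame"],0,255).astype(np.uint8)[box[1]:box[3],box[0]:box[2]],None,fx=s,fy=s,interpolation=cv2.INTER_CUBIC)
    for E,p,pitch in objs:
        for a,b in E:
            q=uv(c,np.array([a,b],float)@rot(p[3],pitch).T+p[:3]); q=((q+.5-np.array(box[:2]))*s-.5)
            cv2.line(im,tuple(int(v) for v in q[0].round()),tuple(int(v) for v in q[1].round()),(0,255,0),1,cv2.LINE_AA)
    return im
SL=np.radians(15)
E
cat > m1.py <<'E'
from fit import *
import pickle
C=grab(); pickle.dump(C,open("c0.pkl","wb"))
S,T=C["scene"],C["top"]
for a,b in [((240,246),(269,278)),((307,279),(330,270))]: print("tri sensor",tri(S,a,T,b).round(1))
A0=ray(T,(269,278),30); B0=ray(T,(330,270),30)
objs=[]
LS=pts(sens_edges())
for n,p in(("A",A0),("B",B0)):
    res=[]
    for y0 in(np.pi,0):
        for fz in(True,False):
            for ks in(("scene","top"),) if not fz else (("scene","top"),("scene",),("top",)):
                r=fit([p[0]+(12 if y0 else -12)*-1,p[1],0,y0],LS,C,0,fz,ks); print(n,round(y0,1),fz,ks,round(r[0],3),r[1].round(2)); res.append((r,fz,len(ks),y0))
    r=[x for x in res if x[1] and x[2]==2 and x[3]>1][0][0]; objs.append((sens_edges(),r[1],0))
R1=ray(T,(368,270),75); R2=ray(T,(227,270),75)
for n,p,ns in(("R1",R1,1),("R2",R2,-1)):
    E=rail_edges(ns); L=pts(E)
    for fz,ks in((True,("scene","top")),(True,("scene",)),(True,("top",)),(False,("scene","top"))):
        r=fit([p[0],p[1],66,0],L,C,SL,fz,ks,yaws=(-.2,-.1,0,.1,.2)); print(n,fz,ks,round(r[0],3),r[1].round(2))
        if fz and len(ks)==2: objs.append((E,r[1],SL))
pickle.dump(objs,open("objs.pkl","wb"))
a=draw(S,objs,(165,160,405,340),3.33); b=draw(T,objs,(205,210,395,305),4.2)
b=cv2.resize(b,(a.shape[1],int(b.shape[0]*a.shape[1]/b.shape[1])))
cv2.imwrite("pics/fs.png",a); cv2.imwrite("pics/ft.png",b)
E
python3 m1.py
```

```text
tri sensor [431.8  99.   35.7]
tri sensor [ 463.4 -107.2   18.2]
A 3.1 True ('scene', 'top') 1.381 [424.36 100.32   0.     3.53]
A 3.1 True ('scene',) 0.724 [424.46  99.63   0.     3.51]
A 3.1 True ('top',) 0.67 [423.94 101.51   0.     3.52]
A 3.1 False ('scene', 'top') 1.388 [424.75 100.94  -1.75   3.54]
A 0 True ('scene', 'top') 1.27 [423.13 100.56   0.     0.46]
A 0 True ('scene',) 0.66 [4.4637e+02 1.0868e+02 0.0000e+00 4.0000e-01]
A 0 True ('top',) 0.701 [4.2401e+02 1.0153e+02 0.0000e+00 4.2000e-01]
A 0 False ('scene', 'top') 1.29 [423.95 101.97  -4.72   0.45]
B 3.1 True ('scene', 'top') 1.237 [ 462.17 -108.72    0.      2.98]
B 3.1 True ('scene',) 0.647 [ 460.4  -107.73    0.      2.94]
B 3.1 True ('top',) 0.67 [ 465.14 -110.23    0.      3.14]
B 3.1 False ('scene', 'top') 1.237 [ 4.6237e+02 -1.0860e+02 -2.8000e-01  2.9800e+00]
B 0 True ('scene', 'top') 1.146 [ 4.8583e+02 -1.1233e+02  0.0000e+00 -1.5000e-01]
B 0 True ('scene',) 0.601 [ 4.8297e+02 -1.1384e+02  0.0000e+00 -2.8000e-01]
B 0 True ('top',) 0.679 [ 4.5138e+02 -1.0892e+02  0.0000e+00 -5.0000e-02]
B 0 False ('scene', 'top') 1.207 [ 4.5269e+02 -1.1041e+02 -1.7710e+01  2.0000e-02]
R1 True ('scene', 'top') 1.336 [ 481.52 -239.26   66.     -0.  ]
R1 True ('scene',) 0.659 [ 4.8146e+02 -2.3982e+02  6.6000e+01  1.0000e-02]
R1 True ('top',) 0.731 [ 4.8332e+02 -2.3786e+02  6.6000e+01 -2.0000e-02]
R1 False ('scene', 'top') 1.358 [ 483.55 -238.1    62.98   -0.  ]
R2 True ('scene', 'top') 1.423 [4.6759e+02 2.4192e+02 6.6000e+01 1.6000e-01]
R2 True ('scene',) 0.708 [4.6575e+02 2.4320e+02 6.6000e+01 1.5000e-01]
R2 True ('top',) 0.748 [4.6921e+02 2.4099e+02 6.6000e+01 1.7000e-01]
R2 False ('scene', 'top') 1.423 [4.6749e+02 2.4191e+02 6.6110e+01 1.6000e-01]
```

View pics/fs.png

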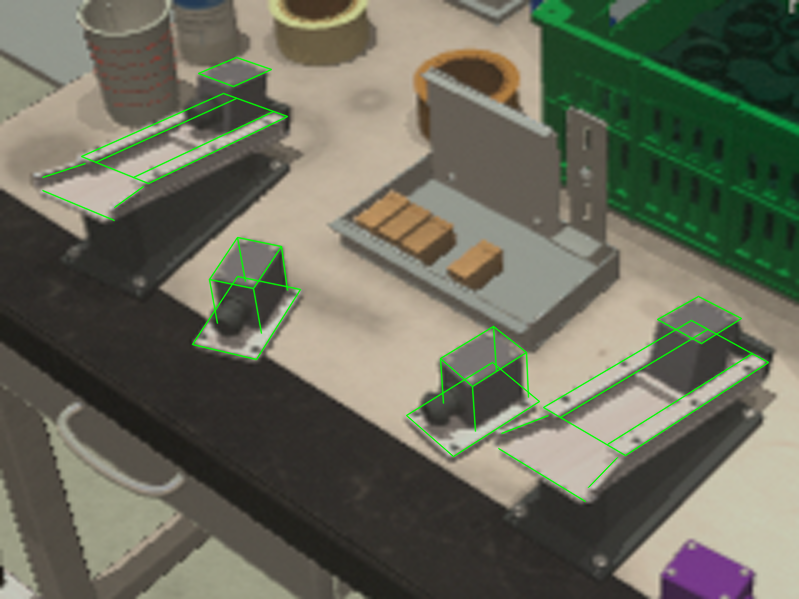

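View pics/ft.png

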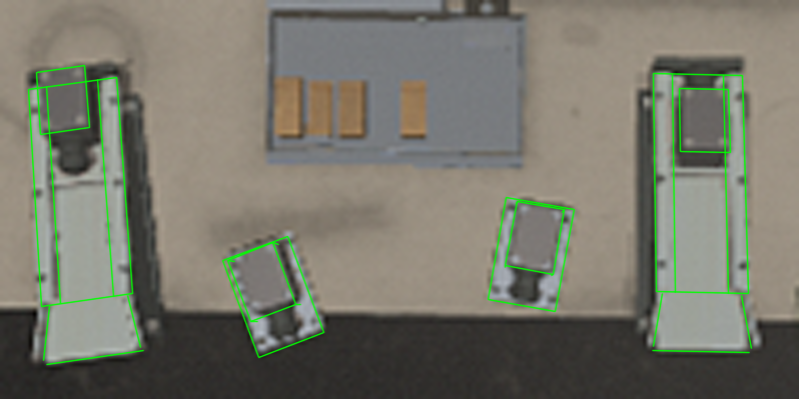

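The overlays match all four objects in both views, and the fitted heights agree with the text (rail 66 mm, sensors on the bench). The left loose sensor (A) goes into rail 2 without a turn. The right one (B) gets a half turn and goes into rail 1. I'll start with A.

Request:
{"method": "jog_arm", "body": {"targets": [{"turn": [0, 0, 4], "slide": [26, -50, -6], "claw": 100}, {"turn": [0, 0, 4], "slide": [26, -50, -6], "claw": 100}, {"turn": [0, 0, 4], "slide": [26, -50, -6], "claw": 100}, {"turn": [0, 0, 4], "slide": [26, -50, -6], "claw": 100}, {"turn": [0, 0, 4], "slide": [26, -50, -6], "claw": 100}]}}

```text
t: 2.22
eef_pos: [305.6, 348.5, 184.7]
tcp_rot: [3.141, 0.001, -3.074]
ft_force: [0.7, -0.1, 1.2]
opening: 1.0
grip_force: 0.0
```

Request:
{"method": "jog_arm", "body": {"targets": [{"turn": [0, 0, 4], "slide": [26, -50, -6], "claw": 100}, {"turn": [0, 0, 4], "slide": [26, -50, -6], "claw": 100}, {"turn": [0, 0, 4], "slide": [26, -50, -6], "claw": 100}, {"turn": [0, 0, 3.5], "slide": [26, -48, -6], "claw": 100}, {"turn": [0, 0, 3], "slide": [26, -47, -10], "claw": 100}]}}

```text
t: 2.85
eef_pos: [436.0, 103.3, 150.9]
tcp_rot: [-3.141, 0.001, -2.752]
ft_force: [0.7, 0.3, 0.5]
opening: 0.999
grip_force: 0.0
```

Request:
{"method": "jog_arm", "body": {"targets": [{"turn": [0, 0, 0], "slide": [0, 0, 0], "claw": 100}]}}

```text
t: 2.98
eef_pos: [436.3, 102.5, 150.2]
tcp_rot: [3.142, -0.0, -2.758]
ft_force: [-0.8, 0.3, 0.2]
opening: 0.999
grip_force: 0.0
```

Request:
{"method": "jog_arm", "body": {"targets": [{"turn": [0, 0, 0], "slide": [0, 2, -50], "claw": 100}, {"turn": [0, 0, 0], "slide": [0, 0, -50], "claw": 100}, {"turn": [0, 0, 0], "slide": [0, 0, -28], "claw": 100}, {"turn": [0, 0, 0], "slide": [0, 0, 0], "claw": 100}]}}

```text
t: 3.48
eef_pos: [433.9, 107.7, 21.6]
tcp_rot: [3.14, -0.003, -2.753]
ft_force: [0.1, -0.6, -0.0]
opening: 0.998
grip_force: 0.0
```

Run:
```python
from h import *
s=state(); print(s["eef_pos"],s["tcp_rot"],s["joints"].round(2))
```

```text
[433.85560857 107.69222     21.58276189] [ 3.1404181  -0.00335866 -2.75300268] [ 0.1   0.58  2.16  0.    0.41 -1.86]
```

Request:
{"method": "jog_arm", "body": {"targets": [{"turn": [0, 0, 0], "slide": [1, -2, 0], "claw": 100}, {"turn": [0, 0, 0], "slide": [0, 0, 0], "claw": 0}, {"turn": [0, 0, 0], "slide": [0, 0, 0], "claw": 0}, {"turn": [0, 0, 0], "slide": [0, 0, 0], "claw": 0}, {"turn": [0, 0, 0], "slide": [0, 0, 0], "claw": 0}]}}

```text
t: 4.1
eef_pos: [436.0, 105.0, 22.8]
tcp_rot: [3.142, 0.0, -2.753]
ft_force: [0.2, -0.0, -1.3]
opening: 0.636
grip_force: 0.0
```

Request:
{"method": "jog_arm", "body": {"targets": [{"turn": [0, 0, 0], "slide": [0, 0, 0], "claw": 0}, {"turn": [0, 0, 0], "slide": [0, 0, 0], "claw": 0}]}}

```text
t: 4.35
eef_pos: [436.1, 105.0, 22.6]
tcp_rot: [3.142, 0.0, -2.753]
ft_force: [1.2, -0.3, -1.0]
opening: 0.429
grip_force: 0.4
```

```bash
cat > rail.py <<'E'
from fit import *
RAIL={1:(np.array([482.,-239.,66.]),0.0),2:(np.array([467.6,241.9,66.]),0.16)}
def rp(n,x,z,y=0):
    s,ps=RAIL[n]; return (s+rot(ps,SL)@np.array([x,y,z])).round(1)
def inrail(n,p):
    s,ps=RAIL[n]; return (rot(ps,SL).T@(np.array(p)-s)).round(1)
E
python3 - <<'E'
from rail import *
print("axis15",15*np.array([-np.sin(.16),np.cos(.16)]), "dir", rot(.16,SL).round(3).tolist())
for x,z in((-100,90),(-100,24.6),(-92,24),(-88,24)): print("r2",x,z,rp(2,x+12,z))
for x,z in((-100,90),(-80,24)): print("r1",x,z,rp(1,x-12,z))
E
```

```text
axis15 [-2.3897731  14.80840925] dir [[0.954, -0.159, 0.256], [0.154, 0.987, 0.041], [-0.259, 0.0, 0.966]]
r2 -100 90 [406.7 232.1 175.7]
r2 -100 24.6 [390.  229.4 112.5]
r2 -92 24 [397.4 230.6 109.9]
r2 -88 24 [401.3 231.2 108.9]
r1 -100 90 [ 397.1 -239.   181.9]
r1 -80 24 [ 399.3 -239.   113. ]
```

Request:
{"method": "jog_arm", "body": {"targets": [{"turn": [0, 0, 0], "slide": [0, 0, 0], "claw": 0}, {"turn": [0, 0, 0], "slide": [0, 0, 15], "claw": 0}, {"turn": [0, 0, 0], "slide": [0, 0, 40], "claw": 0}, {"turn": [0, 0, 0], "slide": [0, 0, 60], "claw": 0}, {"turn": [0, 0, 0], "slide": [0, 0, 60], "claw": 0}]}}

```text
t: 4.97
eef_pos: [435.3, 105.0, 199.2]
tcp_rot: [3.141, -0.001, -2.753]
ft_force: [0.7, 0.4, -2.8]
opening: 0.398
grip_force: 30.0
```

Request:
{"method": "jog_arm", "body": {"targets": [{"turn": [0, 0, -6.6], "slide": [-7.5, 32, 0], "claw": 0}, {"turn": [0, 0, -6.6], "slide": [-7.5, 32, 0], "claw": 0}, {"turn": [-1.2, 7.4, 0], "slide": [-7, 32, -6], "claw": 0}, {"turn": [-1.2, 7.4, 0], "slide": [-7.3, 31, -6], "claw": 0}, {"turn": [0, 0, 0], "slide": [0, 0, 0], "claw": 0}]}}

```text
t: 5.6
eef_pos: [406.7, 233.4, 184.3]
tcp_rot: [-3.141, -0.265, -2.982]
ft_force: [0.0, -0.1, -2.7]
opening: 0.396
grip_force: 30.0
```

Request:
{"method": "jog_arm", "body": {"targets": [{"turn": [0, 0, 0], "slide": [0, 0, 0], "claw": 0}]}}

```text
t: 5.72
eef_pos: [406.4, 231.6, 185.3]
tcp_rot: [-3.141, -0.262, -2.984]
ft_force: [-0.0, -0.3, -2.3]
opening: 0.397
grip_force: 30.0
```

Run:
```python
from rail import *
from scipy.spatial.transform import Rotation as Ro
import pickle
s=state(); print(s["t"],s["eef_pos"],s["tcp_rot"],s["ft_force"]); R=Ro.from_euler("xyz",s["tcp_rot"]).as_matrix()
Rr=rot(.16,SL); print("tool in rail",(Rr.T@R).round(3).tolist(), inrail(2,s["eef_pos"]))
C=grab(3); S,T=C["scene"],C["top"]
# expected held sensor pose
p=s["eef_pos"]+Rr@np.array([-12,0,-22.6]); flip=rot(np.pi)
E=[(flip@np.array(a,float),flip@np.array(b,float)) for a,b in sens_edges()]
o=[(E,np.append(p,.16),SL),(rail_edges(-1),np.append(*[RAIL[2][0],.16]),SL)]
a=draw(S,o,(165,130,285,240),5); b=draw(T,o,(195,210,285,305),4.4)
h=max(a.shape[0],b.shape[0]); im=np.zeros((h,800,3),np.uint8); a=cv2.resize(a,None,fx=.7,fy=.7); im=np.zeros((425,820,3),np.uint8); im[:a.shape[0],:a.shape[1]]=a; im[:b.shape[0],422:422+b.shape[1]]=b[:425]
cv2.imwrite("pics/h1.png",im[:,:800]); pickle.dump(C,open("c1.pkl","wb"))
```

```text
5.725 [406.3610355  231.63503331 185.31462027] [-3.14054374 -0.26160836 -2.98362964] [-0.02161659 -0.32155247 -2.2920774 ]
tool in rail [[-1.0, 0.002, 0.0], [0.002, 1.0, -0.001], [-0.0, -0.001, -1.0]] [-90.9  -0.4  99.2]
```

View pics/h1.png

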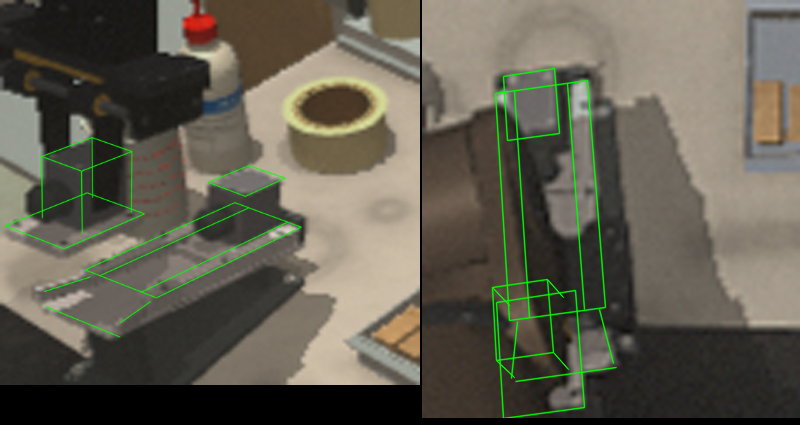

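The held sensor's outline in the scene view agrees with the pose expected from the arm. I'll put a number on the scene camera's bias before inserting.

Run:
```python
from rail import *
import pickle
C=pickle.load(open("c1.pkl","rb"))
e=np.array([406.4,231.6,185.3]); Rr=rot(.16,SL); p=e+Rr@np.array([-12,0,-22.6]); flip=rot(np.pi)
E=[(flip@np.array(a,float),flip@np.array(b,float)) for a,b in rect(-42,42,28,9)+rect(-42,42,28,0)[:1]]
L=pts(E)
r=fit(np.append(p,.16),L,C,SL,True,("scene",),dx=(-6,-3,0,3,6),yaws=(-.06,0,.06)); print("exp",p.round(1),"scene fit",r[0],r[1].round(2),"d in rail yaw", (rot(.16).T@(r[1][:3]-p)).round(1))
L2=pts(rail_edges(-1))
C0=pickle.load(open("c0.pkl","rb"))
r=fit([467.6,241.9,66,.16],L2,C0,SL,True,("scene",),dx=(-6,-3,0,3,6),yaws=(-.06,0,.06)); print(r[0],r[1].round(2))
```

```text
exp [389.2 228.8 166.6] scene fit 0.4623231123074712 [3.8015e+02 2.1925e+02 1.6658e+02 1.7000e-01] d in rail yaw [-10.4  -8.    0. ]
0.7082420141809292 [4.6578e+02 2.4316e+02 6.6000e+01 1.5000e-01]
```

Request:
{"method": "jog_arm", "body": {"targets": [{"turn": [0, 0, 0], "slide": [-8.4, -1, -35], "claw": 0}, {"turn": [0, 0, 0], "slide": [-5, -0.8, -21], "claw": 0}, {"turn": [0, 0, 0], "slide": [-4, -0.6, -16.5], "claw": 0}, {"turn": [0, 0, 0], "slide": [0, 0, 0], "claw": 0}, {"turn": [0, 0, 0], "slide": [0, 0, 0], "claw": 0}]}}

```text
t: 6.65
eef_pos: [389.7, 229.6, 113.8]
tcp_rot: [-3.141, -0.261, -2.984]
ft_force: [1.0, -1.0, -2.6]
opening: 0.401
grip_force: 30.0
```

```bash
cat > st.py <<'E'
from rail import *
import sys
n=int(sys.argv[1]); s=state(); print(s["t"],"rail",inrail(n,s["eef_pos"]),"F rail",(rot(RAIL[n][1],SL).T@s["ft_force"]).round(1),"M",s["moment"].round(2),s["opening"].round(3),s["grip_force"])
E
python3 st.py 2
```

```text
Traceback (most recent call last):
  File "st.py", line 3, in <module>
    n=int(sys.argv[1]); s=state(); print(s["t"],"rail",inrail(n,s["eef_pos"]),"F rail",(rot(RAIL[n][1],SL).T@s["ft_force"]).round(1),"M",s["moment"].round(2),s["opening"].round(3),s["grip_force"])
                                                                                                                                                              ^^^^^^^^^^^^^^^^^^
AttributeError: 'float' object has no attribute 'round'
```

Request:
{"method": "jog_arm", "body": {"targets": [{"turn": [0, 0, 0], "slide": [-0.4, -0.1, -1.7], "claw": 0}, {"turn": [0, 0, 0], "slide": [2.9, 0.5, -0.8], "claw": 0}, {"turn": [0, 0, 0], "slide": [2.9, 0.5, -0.8], "claw": 0}, {"turn": [0, 0, 0], "slide": [0, 0, 0], "claw": 0}]}}

```text
t: 7.15
eef_pos: [395.0, 230.6, 109.8]
tcp_rot: [-3.141, -0.262, -2.984]
ft_force: [-0.5, -0.1, -1.8]
opening: 0.398
grip_force: 30.0
```

```bash
sed -i 's/s\["opening"\].round(3)/round(s["opening"],3)/' st.py; python3 st.py 2
```

```text
7.15 rail [-82.4   0.4  23.3] F rail [-0.  -0.  -1.8] M [-0.   -0.23  0.01] 0.398 29.98081237077713
```

Request:
{"method": "jog_arm", "body": {"targets": [{"turn": [0, 0, 0], "slide": [2.9, 0.4, -0.8], "claw": 0}, {"turn": [0, 0, 0], "slide": [2.9, 0.4, -0.8], "claw": 0}, {"turn": [0, 0, 0], "slide": [2.9, 0.4, -0.8], "claw": 0}, {"turn": [0, 0, 0], "slide": [0, 0, 0], "claw": 0}]}}

```text
t: 7.65
eef_pos: [403.6, 231.8, 107.4]
tcp_rot: [-3.141, -0.262, -2.984]
ft_force: [0.0, -0.2, -2.8]
opening: 0.4
grip_force: 30.0
```

```bash
python3 st.py 2
```

```text
7.65 rail [-73.3   0.2  23.2] F rail [ 0.7 -0.2 -2.7] M [ 0.05 -0.24 -0.03] 0.4 29.98088926076889
```

Request:
{"method": "jog_arm", "body": {"targets": [{"turn": [0, 0, 0], "slide": [4.8, 0.8, -1.3], "claw": 0}, {"turn": [0, 0, 0], "slide": [4.8, 0.8, -1.3], "claw": 0}, {"turn": [0, 0, 0], "slide": [4.8, 0.8, -1.3], "claw": 0}, {"turn": [0, 0, 0], "slide": [4.8, 0.8, -1.3], "claw": 0}, {"turn": [0, 0, 0], "slide": [0, 0, 0], "claw": 0}]}}

```text
t: 8.28
eef_pos: [422.9, 235.0, 102.1]
tcp_rot: [-3.141, -0.262, -2.984]
ft_force: [0.9, -0.3, -1.6]
opening: 0.396
grip_force: 30.0
```

```bash
python3 st.py 2
```

```text
8.275 rail [-53.1   0.3  23.1] F rail [ 1.3 -0.5 -1.3] M [ 0.04 -0.24  0.04] 0.396 29.98133897781372
```

Request:
{"method": "jog_arm", "body": {"targets": [{"turn": [0, 0, 0], "slide": [7.6, 1.2, -2.1], "claw": 0}, {"turn": [0, 0, 0], "slide": [7.6, 1.2, -2.1], "claw": 0}, {"turn": [0, 0, 0], "slide": [7.6, 1.2, -2.1], "claw": 0}, {"turn": [0, 0, 0], "slide": [7.6, 1.2, -2.1], "claw": 0}, {"turn": [0, 0, 0], "slide": [7.6, 1.2, -2.1], "claw": 0}]}}

```text
t: 8.9
eef_pos: [461.1, 241.0, 91.7]
tcp_rot: [-3.141, -0.262, -2.984]
ft_force: [1.1, -0.4, -0.2]
opening: 0.395
grip_force: 30.0
```

Request:
{"method": "jog_arm", "body": {"targets": [{"turn": [0, 0, 0], "slide": [4.8, 0.8, -1.3], "claw": 0}, {"turn": [0, 0, 0], "slide": [4.8, 0.8, -1.3], "claw": 0}, {"turn": [0, 0, 0], "slide": [2.9, 0.5, -0.8], "claw": 0}, {"turn": [0, 0, 0], "slide": [0, 0, 0], "claw": 0}]}}

```text
t: 9.4
eef_pos: [473.4, 243.1, 88.4]
tcp_rot: [-3.141, -0.261, -2.984]
ft_force: [1.7, 0.6, 0.0]
opening: 0.396
grip_force: 30.0
```

```bash
python3 st.py 2
```

```text
9.4 rail [-0.1  0.2 23.2] F rail [1.7 0.4 0.5] M [ 0.16 -0.17 -0.03] 0.396 29.9841445684433
```

Request:
{"method": "jog_arm", "body": {"targets": [{"turn": [0, 0, 0], "slide": [2.9, 0.4, -0.8], "claw": 0}, {"turn": [0, 0, 0], "slide": [2.9, 0.4, -0.8], "claw": 0}, {"turn": [0, 0, 0], "slide": [1.9, 0.3, -0.5], "claw": 0}, {"turn": [0, 0, 0], "slide": [0, 0, 0], "claw": 0}]}}

```text
t: 9.9
eef_pos: [481.1, 244.2, 86.3]
tcp_rot: [-3.141, -0.261, -2.984]
ft_force: [1.7, -0.1, 1.2]
opening: 0.401
grip_force: 30.0
```

Request:
{"method": "jog_arm", "body": {"targets": [{"turn": [0, 0, 0], "slide": [1, 0.2, -0.3], "claw": 0}, {"turn": [0, 0, 0], "slide": [1, 0.2, -0.3], "claw": 0}]}}

```text
t: 10.15
eef_pos: [482.8, 244.5, 85.8]
tcp_rot: [-3.141, -0.262, -2.984]
ft_force: [0.8, 0.2, 3.7]
opening: 0.396
grip_force: 30.0
```

```bash
python3 st.py 2
```

```text
10.15 rail [ 9.7  0.2 23.1] F rail [-0.2  0.   3.8] M [ 0.12  0.17 -0.05] 0.396 29.98633325099945
```

Request:
{"method": "jog_arm", "body": {"targets": [{"turn": [0, 0, 0], "slide": [1, 0.2, -0.2], "claw": 0}, {"turn": [0, 0, 0], "slide": [1, 0.2, -0.2], "claw": 0}, {"turn": [0, 0, 0], "slide": [0, 0, 0], "claw": 0}]}}

```text
t: 10.52
eef_pos: [483.5, 244.7, 85.6]
tcp_rot: [-3.141, -0.265, -2.984]
ft_force: [-5.5, -0.8, 8.0]
opening: 0.401
grip_force: 30.0
```

Request:
{"method": "jog_arm", "body": {"targets": [{"turn": [0, 0, 0], "slide": [1, 0.2, -0.2], "claw": 0}, {"turn": [0, 0, 0], "slide": [1, 0.2, -0.2], "claw": 0}]}}

```text
t: 10.78
eef_pos: [483.9, 244.9, 85.6]
tcp_rot: [-3.14, -0.269, -2.984]
ft_force: [-15.9, -2.3, 17.8]
opening: 0.398
grip_force: 30.0
```

```bash
python3 st.py 2
```

```text
10.775 rail [10.9  0.4 23.2] F rail [-20.2   0.3  13. ] M [-0.24  3.45 -0.39] 0.398 30.008838772773743
```

Sensor A stopped against the held sensor: about 20 N back along the rail at tool x = 10.9 mm, where I expected about 12. I'll release it and withdraw square to the floor.

Request:
{"method": "jog_arm", "body": {"targets": [{"turn": [0, 0, 0], "slide": [-1.5, -0.2, 0.4], "claw": 100}, {"turn": [0, 0, 0], "slide": [0, 0, 0], "claw": 100}, {"turn": [0, 0, 0], "slide": [0, 0, 0], "claw": 100}, {"turn": [0, 0, 0], "slide": [0, 0, 0], "claw": 100}, {"turn": [0, 0, 0], "slide": [1.3, 0.2, 4.8], "claw": 100}]}}

```text
t: 11.4
eef_pos: [486.5, 245.3, 90.0]
tcp_rot: [-3.141, -0.262, -2.984]
ft_force: [0.6, -0.0, 0.2]
opening: 0.867
grip_force: 0.0
```

Request:
{"method": "jog_arm", "body": {"targets": [{"turn": [0, 0, 0], "slide": [7.7, 1.2, 29], "claw": 100}, {"turn": [0, 0, 0], "slide": [13, 2, 48], "claw": 100}, {"turn": [0, 0, 0], "slide": [0, -20, 40], "claw": 100}, {"turn": [1.2, -7.4, 0], "slide": [-10, -50, 0], "claw": 100}, {"turn": [1.2, -7.4, 0], "slide": [-10, -50, 0], "claw": 100}]}}

```text
t: 12.02
eef_pos: [487.4, 127.4, 207.8]
tcp_rot: [-3.141, 0.006, -2.983]
ft_force: [1.5, -0.8, -0.4]
opening: 0.999
grip_force: 0.0
```

Run:
```python
from h import *
s=state(); print(s["t"],s["eef_pos"],s["tcp_rot"],s["opening"],s["joints"].round(2))
```

```text
12.025 [487.37308186 127.40794832 207.75269109] [-3.14090784  0.00560738 -2.9828349 ] 0.9990540293996526 [ 0.12  0.33  1.86 -0.    0.95 -1.6 ]
```

Request:
{"method": "jog_arm", "body": {"targets": [{"turn": [0, 0, -3.7], "slide": [-2.7, -47.5, -10], "claw": 100}, {"turn": [0, 0, -3.7], "slide": [-2.7, -47.5, -10], "claw": 100}, {"turn": [0, 0, -3.7], "slide": [-2.7, -47.5, -10], "claw": 100}, {"turn": [0, 0, -3.7], "slide": [-2.7, -47.5, -10], "claw": 100}, {"turn": [0, 0, -3.5], "slide": [-2.6, -48, -10], "claw": 100}]}}

```text
t: 12.65
eef_pos: [473.8, -111.1, 157.2]
tcp_rot: [-3.142, 0.001, 2.978]
ft_force: [1.2, 0.3, 0.4]
opening: 0.996
grip_force: 0.0
```

Run:
```python
from rail import *
import pickle
C0=pickle.load(open("c0.pkl","rb"))
for nm,E in(("flange",rect(-42,42,28,9)),("top",rect(-38,14,19,57)),("both",rect(-42,42,28,9)+rect(-38,14,19,57))):
    for ks in(("scene","top"),("scene",),("top",)):
        r=fit([462,-109,0,2.98],pts(E),C0,0,True,ks,dx=(-4,0,4),yaws=(-.15,-.07,0,.07,.15)); print(nm,ks,round(r[0],3),r[1].round(2))
C=grab(3); E=[(rot(np.pi)@np.array(a,float),rot(np.pi)@np.array(b,float)) for a,b in sens_edges()]
r=fit([*RAIL[2][0],.16],pts(E),C,SL,True,("scene","top"),dx=(-6,-3,0,3,6),yaws=(-.05,0,.05)); print("A in rail2",r[0],r[1].round(2),inrail(2,r[1][:3]))
o=[(E,np.array([*RAIL[2][0],.16]),SL)]
a=draw(C["scene"],o,(165,160,265,240),4); b=draw(C["top"],[],(195,210,285,300),4)
im=np.zeros((360,780,3),np.uint8); im[:a.shape[0],:a.shape[1]]=a; im[:b.shape[0],410:410+b.shape[1]]=b; cv2.imwrite("pics/r2.png",im)
s=state(); print(s["t"],s["eef_pos"],s["tcp_rot"])
```

```text
flange ('scene', 'top') 1.227 [ 464.31 -113.17    0.      2.69]
flange ('scene',) 0.758 [ 465.29 -113.3     0.      2.65]
flange ('top',) 0.543 [ 464.51 -109.41    0.      3.04]
top ('scene', 'top') 1.405 [ 462.94 -109.08    0.      2.96]
top ('scene',) 0.766 [ 460.5  -109.04    0.      3.05]
top ('top',) 0.735 [ 465.48 -109.58    0.      2.98]
both ('scene', 'top') 1.272 [ 465.25 -109.1     0.      2.9 ]
both ('scene',) 0.672 [ 460.77 -108.02    0.      2.97]
both ('top',) 0.636 [ 465.19 -109.61    0.      2.99]
A in rail2 1.2537529859864673 [4.7675e+02 2.4320e+02 6.6000e+01 1.2000e-01] [ 8.9 -0.2  2.4]
12.95 [ 473.9758753  -108.83956182  157.41230562] [3.14144715e+00 3.40868449e-04 2.98083698e+00]
```

View pics/r2.png

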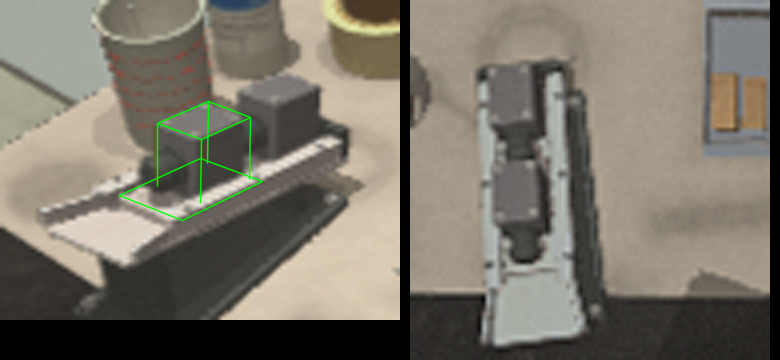

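Sensor A sits in rail 2, right behind the held one with its nose up the slope; the overlay of the seat pose matches the housing at scene-crop (155–250, 100–140). Now I'll pick B.

Request:
{"method": "jog_arm", "body": {"targets": [{"turn": [0, 0, 0], "slide": [0, -1.5, -55], "claw": 100}, {"turn": [0, 0, 0], "slide": [0, 0, -50], "claw": 100}, {"turn": [0, 0, 0], "slide": [0, 0, -30], "claw": 100}, {"turn": [0, 0, 0], "slide": [0, 0, 0], "claw": 30}, {"turn": [0, 0, 0], "slide": [0, 0, 0], "claw": 0}]}}

```text
t: 13.58
eef_pos: [474.5, -110.5, 23.2]
tcp_rot: [-3.141, 0.001, 2.981]
ft_force: [0.1, -0.2, -0.5]
opening: 0.845
grip_force: 0.0
```

Request:
{"method": "jog_arm", "body": {"targets": [{"turn": [0, 0, 0], "slide": [0, 0, 0], "claw": 0}, {"turn": [0, 0, 0], "slide": [0, 0, 0], "claw": 0}, {"turn": [0, 0, 0], "slide": [0, 0, 0], "claw": 0}, {"turn": [0, 0, 0], "slide": [0, 0, 0], "claw": 0}, {"turn": [0, 0, 0], "slide": [0, 0, 0], "claw": 0}]}}

```text
t: 14.2
eef_pos: [473.9, -111.1, 22.2]
tcp_rot: [3.142, 0.0, 2.98]
ft_force: [-1.0, -0.5, 3.6]
opening: 0.4
grip_force: 29.9
```

Request:
{"method": "jog_arm", "body": {"targets": [{"turn": [0, 0, 0], "slide": [0, 0, 58], "claw": 0}, {"turn": [0, 0, 0], "slide": [0, 0, 60], "claw": 0}, {"turn": [0, 0, 0], "slide": [0, 0, 60], "claw": 0}, {"turn": [0, 0, -10], "slide": [-4, -7, 0], "claw": 0}, {"turn": [0, 0, -10], "slide": [-4, -7, 0], "claw": 0}]}}

```text
t: 14.82
eef_pos: [465.6, -125.0, 200.6]
tcp_rot: [3.141, 0.001, 2.625]
ft_force: [-0.3, 0.6, -2.3]
opening: 0.395
grip_force: 29.9
```

Request:
{"method": "jog_arm", "body": {"targets": [{"turn": [0, 0, -10], "slide": [-4, -7, 0], "claw": 0}, {"turn": [0, 0, -10], "slide": [-4, -7, 0], "claw": 0}, {"turn": [0, 0, -10], "slide": [-4, -7, 0], "claw": 0}, {"turn": [0, 0, -10], "slide": [-4, -7, 0], "claw": 0}, {"turn": [0, 0, -10], "slide": [-4, -7, 0], "claw": 0}]}}

```text
t: 15.45
eef_pos: [445.4, -160.1, 199.7]
tcp_rot: [-3.141, -0.001, 1.752]
ft_force: [0.3, 0.5, -3.3]
opening: 0.398
grip_force: 29.9
```

Request:
{"method": "jog_arm", "body": {"targets": [{"turn": [0, 0, -10], "slide": [-4, -7, 0], "claw": 0}, {"turn": [0, 0, -10], "slide": [-4, -7, 0], "claw": 0}, {"turn": [0, 0, -10], "slide": [-4, -7, 0], "claw": 0}, {"turn": [0, 0, -10], "slide": [-4, -7, 0], "claw": 0}, {"turn": [0, 0, -10], "slide": [-4, -7, 0], "claw": 0}]}}

```text
t: 16.08
eef_pos: [425.5, -195.0, 199.7]
tcp_rot: [-3.141, 0.0, 0.88]
ft_force: [-0.0, 0.8, -1.5]
opening: 0.398
grip_force: 29.9
```

Request:
{"method": "jog_arm", "body": {"targets": [{"turn": [0, 0, -10], "slide": [-4, -7, 0], "claw": 0}, {"turn": [0, 0, -10], "slide": [-4, -7, 0], "claw": 0}, {"turn": [0, 0, -10], "slide": [-4, -8, 0], "claw": 0}, {"turn": [0, 0, -10], "slide": [-4, -8, 0], "claw": 0}, {"turn": [0, 0, -10], "slide": [-4, -8, 0], "claw": 0}]}}

```text
t: 16.7
eef_pos: [405.5, -233.0, 199.8]
tcp_rot: [-3.141, 0.001, 0.007]
ft_force: [0.7, 0.1, -2.0]
opening: 0.397
grip_force: 29.9
```

Request:
{"method": "jog_arm", "body": {"targets": [{"turn": [0, 0, -0.75], "slide": [-7, -6, 0], "claw": 0}, {"turn": [0, 7.5, 0], "slide": [0, 0, -2], "claw": 0}, {"turn": [0, 7.5, 0], "slide": [0, 0, -2], "claw": 0}, {"turn": [0, 0, 0], "slide": [0, 0, 0], "claw": 0}, {"turn": [0, 0, 0], "slide": [0, 0, 0], "claw": 0}]}}

```text
t: 17.32
eef_pos: [398.6, -238.7, 195.8]
tcp_rot: [-3.14, 0.26, 0.002]
ft_force: [-0.2, -0.1, -1.7]
opening: 0.402
grip_force: 29.9
```

```bash
python3 st.py 1
python3 - <<'E'
from rail import *
s=state(); print(s["eef_pos"],s["tcp_rot"])
C=grab(3); Rr=rot(0,SL); p=s["eef_pos"]+Rr@np.array([12,0,-22.2])
o=[(sens_edges(),np.append(p,0),SL),(rail_edges(1),np.append(RAIL[1][0],0),SL)]
a=draw(C["scene"],o,(280,190,400,330),4.2); b=draw(C["top"],o,(335,215,405,305),4)
im=np.zeros((590,800,3),np.uint8); im[:a.shape[0],:a.shape[1]]=a[:590]; im[:b.shape[0],510:510+b.shape[1]]=b; cv2.imwrite("pics/h2.png",im)
E
```

```text
17.325 rail [-114.2    0.3  103.8] F rail [ 0.2 -0.1 -1.7] M [-0.08 -0.02 -0.02] 0.402 29.932802617549896
[ 398.55008578 -238.6758472   195.83048082] [-3.14049887e+00  2.60042354e-01  2.07320548e-03]Traceback (most recent call last):
  File "<stdin>", line 3, in <module>
  File "fit.py", line 27, in rot
    R=cv2.Rodrigues(np.array([0,0,yaw]))[0]@cv2.Rodrigues(np.array([0,pitch,0.]))[0]; return R
      ~~~~~~~~~~~~~^^^^^^^^^^^^^^^^^^^^^
cv2.error: OpenCV(4.12.0) /io/opencv/modules/calib3d/src/calibration_base.cpp:151: error: (-210:Unsupported format or combination of formats) The matrices must have 32f or 64f data type in function 'Rodrigues'
```

Run:
```python
from rail import *
s=state()
C=grab(3); Rr=rot(0.,SL); p=s["eef_pos"]+Rr@np.array([12,0,-22.2])
o=[(sens_edges(),np.append(p,0.),SL),(rail_edges(1),np.append(RAIL[1][0],0.),SL)]
a=draw(C["scene"],o,(280,190,400,330),4.2); b=draw(C["top"],o,(335,215,405,305),4)
im=np.zeros((590,800,3),np.uint8); im[:a.shape[0],:a.shape[1]]=a[:590]; im[:b.shape[0],510:510+b.shape[1]]=b; cv2.imwrite("pics/h2.png",im)
```

```text
(no output)
```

View pics/h2.png

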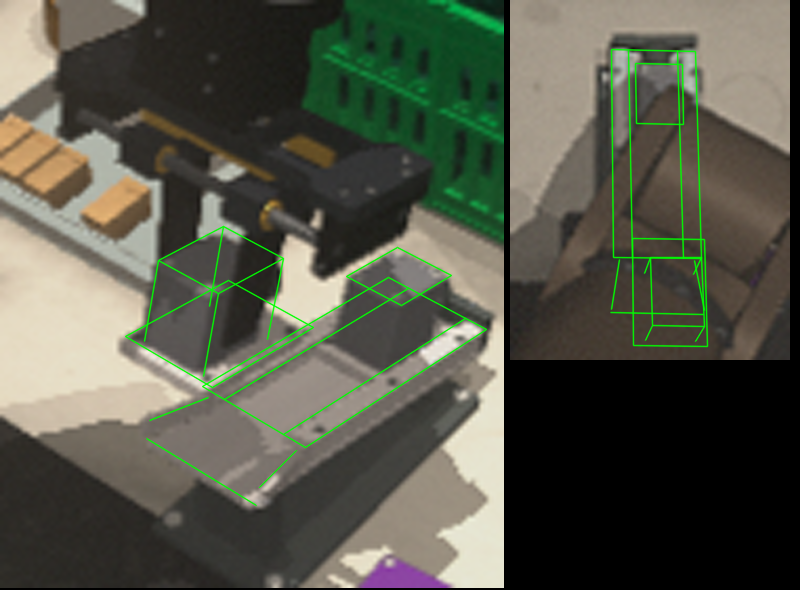

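The held sensor's outline matches its expected pose above rail 1. I'll descend onto the apron.

Request:
{"method": "jog_arm", "body": {"targets": [{"turn": [0, 0, 0], "slide": [-9.3, -0.2, -35], "claw": 0}, {"turn": [0, 0, 0], "slide": [-6.6, -0.1, -24.5], "claw": 0}, {"turn": [0, 0, 0], "slide": [-4.4, 0, -16.4], "claw": 0}, {"turn": [0, 0, 0], "slide": [0, 0, 0], "claw": 0}, {"turn": [0, 0, 0], "slide": [0, 0, 0], "claw": 0}]}}

```text
t: 18.55
eef_pos: [379.0, -239.5, 120.7]
tcp_rot: [3.141, 0.261, -0.0]
ft_force: [0.5, 0.0, -1.6]
opening: 0.4
grip_force: 29.9
```

```bash
python3 st.py 1
```

```text
18.55 rail [-113.6   -0.5   26.2] F rail [ 0.9  0.  -1.4] M [-0.05 -0.07 -0.01] 0.4 29.932664930820465
```

Request:
{"method": "jog_arm", "body": {"targets": [{"turn": [0, 0, 0], "slide": [-0.4, 0.4, -1.3], "claw": 0}, {"turn": [0, 0, 0], "slide": [-0.3, 0, -1.2], "claw": 0}, {"turn": [0, 0, 0], "slide": [0, 0, 0], "claw": 0}]}}

```text
t: 18.92
eef_pos: [377.9, -238.9, 117.8]
tcp_rot: [3.141, 0.262, -0.0]
ft_force: [0.2, -0.8, -2.3]
opening: 0.401
grip_force: 29.9
```

Request:
{"method": "jog_arm", "body": {"targets": [{"turn": [0, 0, 0], "slide": [2.9, 0, -0.8], "claw": 0}, {"turn": [0, 0, 0], "slide": [2.9, 0, -0.8], "claw": 0}, {"turn": [0, 0, 0], "slide": [1.9, 0, -0.5], "claw": 0}, {"turn": [0, 0, 0], "slide": [0, 0, 0], "claw": 0}]}}

```text
t: 19.42
eef_pos: [385.7, -238.9, 115.5]
tcp_rot: [3.142, 0.262, 0.0]
ft_force: [0.6, 0.2, -2.7]
opening: 0.4
grip_force: 29.9
```

```bash
python3 st.py 1
```

```text
19.425 rail [-1.058e+02  1.000e-01  2.290e+01] F rail [ 1.2  0.2 -2.5] M [-0.03 -0.06 -0.1 ] 0.4 29.93298500776291
```

Request:
{"method": "jog_arm", "body": {"targets": [{"turn": [0, 0, 0], "slide": [1.9, 0, -0.5], "claw": 0}, {"turn": [0, 0, 0], "slide": [1.9, 0, -0.5], "claw": 0}, {"turn": [0, 0, 0], "slide": [1.9, 0, -0.5], "claw": 0}, {"turn": [0, 0, 0], "slide": [0, 0, 0], "claw": 0}]}}

```text
t: 19.92
eef_pos: [391.4, -238.9, 114.0]
tcp_rot: [3.141, 0.262, -0.0]
ft_force: [0.2, -1.1, -2.3]
opening: 0.399
grip_force: 29.9
```

Request:
{"method": "jog_arm", "body": {"targets": [{"turn": [0, 0, 0], "slide": [2.9, 0, -0.8], "claw": 0}, {"turn": [0, 0, 0], "slide": [2.9, 0, -0.8], "claw": 0}, {"turn": [0, 0, 0], "slide": [2.9, 0, -0.8], "claw": 0}]}}

```text
t: 20.3
eef_pos: [400.2, -238.9, 111.6]
tcp_rot: [3.141, 0.262, -0.0]
ft_force: [-0.7, 0.6, -1.1]
opening: 0.398
grip_force: 29.9
```

```bash
python3 st.py 1
```

```text
20.3 rail [-90.8   0.1  22.9] F rail [-0.4  0.6 -1.3] M [-0.06 -0.1  -0.  ] 0.398 29.932625591754913
```

Request:
{"method": "jog_arm", "body": {"targets": [{"turn": [0, 0, 0], "slide": [2.9, 0, -0.8], "claw": 0}, {"turn": [0, 0, 0], "slide": [2.9, 0, -0.8], "claw": 0}, {"turn": [0, 0, 0], "slide": [2.9, 0, -0.8], "claw": 0}, {"turn": [0, 0, 0], "slide": [2.9, 0, -0.8], "claw": 0}, {"turn": [0, 0, 0], "slide": [2.9, 0, -0.8], "claw": 0}]}}

```text
t: 20.92
eef_pos: [414.7, -238.9, 107.6]
tcp_rot: [3.141, 0.262, -0.0]
ft_force: [-0.1, -0.2, -2.3]
opening: 0.398
grip_force: 29.9
```

```bash
python3 st.py 1
```

```text
20.925 rail [-75.8   0.1  22.7] F rail [ 0.5 -0.2 -2.3] M [-0.04 -0.01  0.01] 0.398 29.932770431041718
```

Request:
{"method": "jog_arm", "body": {"targets": [{"turn": [0, 0, 0], "slide": [4.8, 0, -1.3], "claw": 0}, {"turn": [0, 0, 0], "slide": [4.8, 0, -1.3], "claw": 0}, {"turn": [0, 0, 0], "slide": [4.8, 0, -1.3], "claw": 0}, {"turn": [0, 0, 0], "slide": [4.8, 0, -1.3], "claw": 0}, {"turn": [0, 0, 0], "slide": [4.8, 0, -1.3], "claw": 0}]}}

```text
t: 21.55
eef_pos: [438.9, -238.9, 101.1]
tcp_rot: [3.141, 0.262, -0.0]
ft_force: [-0.2, 0.0, -1.3]
opening: 0.401
grip_force: 29.9
```

Request:
{"method": "jog_arm", "body": {"targets": [{"turn": [0, 0, 0], "slide": [4.8, 0, -1.3], "claw": 0}, {"turn": [0, 0, 0], "slide": [4.8, 0, -1.3], "claw": 0}, {"turn": [0, 0, 0], "slide": [4.8, 0, -1.3], "claw": 0}, {"turn": [0, 0, 0], "slide": [4.8, 0, -1.3], "claw": 0}, {"turn": [0, 0, 0], "slide": [4.8, 0, -1.3], "claw": 0}]}}

```text
t: 22.18
eef_pos: [462.9, -238.9, 94.7]
tcp_rot: [3.141, 0.262, -0.0]
ft_force: [-0.0, 0.6, 0.3]
opening: 0.399
grip_force: 29.9
```

```bash
python3 st.py 1
```

```text
22.175 rail [-25.9   0.1  22.8] F rail [-0.1  0.6  0.3] M [ 0.05  0.06 -0.08] 0.399 29.933044016361237
```

Request:
{"method": "jog_arm", "body": {"targets": [{"turn": [0, 0, 0], "slide": [2.9, 0, -0.7], "claw": 0}, {"turn": [0, 0, 0], "slide": [2.9, 0, -0.7], "claw": 0}, {"turn": [0, 0, 0], "slide": [1.9, 0, -0.5], "claw": 0}, {"turn": [0, 0, 0], "slide": [1, 0, -0.2], "claw": 0}, {"turn": [0, 0, 0], "slide": [0, 0, 0], "claw": 0}]}}

```text
t: 22.8
eef_pos: [471.1, -238.8, 92.5]
tcp_rot: [3.142, 0.262, -0.0]
ft_force: [-0.1, -0.5, -1.7]
opening: 0.399
grip_force: 29.9
```

Request:
{"method": "jog_arm", "body": {"targets": [{"turn": [0, 0, 0], "slide": [1, 0, -0.2], "claw": 0}, {"turn": [0, 0, 0], "slide": [1, 0, -0.2], "claw": 0}, {"turn": [0, 0, 0], "slide": [0, 0, 0], "claw": 0}]}}

```text
t: 23.18
eef_pos: [473.2, -238.9, 92.1]
tcp_rot: [3.141, 0.262, -0.0]
ft_force: [0.9, 1.2, -2.0]
opening: 0.403
grip_force: 29.9
```

```bash
python3 st.py 1
```

```text
23.175 rail [-15.2   0.1  22.9] F rail [ 1.4  1.2 -1.7] M [-0.1  -0.06  0.04] 0.403 29.932880401611328
```

Request:
{"method": "jog_arm", "body": {"targets": [{"turn": [0, 0, 0], "slide": [1, 0, -0.3], "claw": 0}, {"turn": [0, 0, 0], "slide": [1, 0, -0.3], "claw": 0}, {"turn": [0, 0, 0], "slide": [1, 0, -0.3], "claw": 0}, {"turn": [0, 0, 0], "slide": [0, 0, 0], "claw": 0}]}}

```text
t: 23.68
eef_pos: [476.3, -238.9, 91.2]
tcp_rot: [3.141, 0.262, -0.0]
ft_force: [-0.8, -0.6, -1.8]
opening: 0.395
grip_force: 29.9
```

Request:
{"method": "jog_arm", "body": {"targets": [{"turn": [0, 0, 0], "slide": [1, 0, -0.3], "claw": 0}, {"turn": [0, 0, 0], "slide": [1, 0, -0.3], "claw": 0}, {"turn": [0, 0, 0], "slide": [0, 0, 0], "claw": 0}]}}

```text
t: 24.05
eef_pos: [478.2, -238.9, 90.6]
tcp_rot: [3.141, 0.262, -0.0]
ft_force: [-0.2, 0.1, -1.7]
opening: 0.396
grip_force: 29.9
```

```bash
python3 st.py 1
```

```text
24.05 rail [-10.    0.1  22.8] F rail [ 0.2  0.1 -1.7] M [ 0.   -0.08 -0.01] 0.396 29.93292599916458
```

No contact yet; I'll continue in 1 mm steps.

Request:
{"method": "jog_arm", "body": {"targets": [{"turn": [0, 0, 0], "slide": [1, 0, -0.3], "claw": 0}, {"turn": [0, 0, 0], "slide": [1, 0, -0.3], "claw": 0}, {"turn": [0, 0, 0], "slide": [0, 0, 0], "claw": 0}]}}

```text
t: 24.42
eef_pos: [479.2, -238.9, 90.5]
tcp_rot: [-3.142, 0.264, 0.0]
ft_force: [-6.8, -1.0, 3.6]
opening: 0.399
grip_force: 29.9
```

Request:
{"method": "jog_arm", "body": {"targets": [{"turn": [0, 0, 0], "slide": [1, 0, -0.3], "claw": 0}, {"turn": [0, 0, 0], "slide": [1, 0, -0.3], "claw": 0}, {"turn": [0, 0, 0], "slide": [0, 0, 0], "claw": 0}]}}

```text
t: 24.8
eef_pos: [479.6, -239.0, 90.6]
tcp_rot: [-3.141, 0.268, 0.001]
ft_force: [-16.0, -1.7, 15.6]
opening: 0.399
grip_force: 30.0
```

```bash
python3 st.py 1
```

```text
24.8 rail [-8.7 -0.  23.1] F rail [-19.5  -1.7  10.9] M [-0.47  3.34  0.27] 0.399 29.979017972946167
```

B has met its stop too, with about 20 N back along the rail, the same as for A. I'll release it and withdraw, then check both.

Request:
{"method": "jog_arm", "body": {"targets": [{"turn": [0, 0, 0], "slide": [-1.5, 0, 0.4], "claw": 100}, {"turn": [0, 0, 0], "slide": [0, 0, 0], "claw": 100}, {"turn": [0, 0, 0], "slide": [0, 0, 0], "claw": 100}, {"turn": [0, 0, 0], "slide": [0, 0, 0], "claw": 100}, {"turn": [0, 0, 0], "slide": [1.3, 0, 4.8], "claw": 100}]}}

```text
t: 25.42
eef_pos: [481.9, -238.8, 94.6]
tcp_rot: [-3.141, 0.262, -0.0]
ft_force: [-0.0, -1.0, 0.1]
opening: 0.866
grip_force: 0.0
```

Request:
{"method": "jog_arm", "body": {"targets": [{"turn": [0, 0, 0], "slide": [7.7, 0, 29], "claw": 100}, {"turn": [0, 0, 0], "slide": [13, 0, 48], "claw": 100}, {"turn": [0, 0, 0], "slide": [0, 30, 40], "claw": 100}, {"turn": [0, -7.4, 0], "slide": [-10, 55, 10], "claw": 100}, {"turn": [0, -7.4, 0], "slide": [-10, 60, 0], "claw": 100}]}}

```text
t: 26.05
eef_pos: [483.0, -92.7, 222.8]
tcp_rot: [3.141, -0.003, -0.001]
ft_force: [2.3, 0.5, -0.5]
opening: 1.001
grip_force: 0.0
```

Request:
{"method": "jog_arm", "body": {"targets": [{"turn": [0, 0, 0], "slide": [-10, 60, 0], "claw": 100}, {"turn": [0, 0, 0], "slide": [-10, 30, 0], "claw": 100}, {"turn": [0, 0, 0], "slide": [0, 0, 0], "claw": 100}]}}

```text
t: 26.42
eef_pos: [462.2, -2.3, 222.3]
tcp_rot: [3.142, 0.003, 0.003]
ft_force: [-0.5, -0.4, 0.7]
opening: 1.0
grip_force: 0.0
```

Run:
```python
from rail import *
import pickle
C=grab(3)
flip=[(rot(np.pi)@np.array(a,float),rot(np.pi)@np.array(b,float)) for a,b in sens_edges()]
for n,E in((1,sens_edges()),(2,flip)):
    tops=[e for e in E if e[0][2]==57 and e[1][2]==57]
    h=pts(tops); ps=RAIL[n][1]; off=rot(ps,SL)@np.array([84.,0,0])
    a=fit([*RAIL[n][0],ps],h,C,SL,True,dx=(-4,0,4),yaws=(-.05,0,.05)); b=fit([*(RAIL[n][0]+off),ps],h,C,SL,True,dx=(-4,0,4),yaws=(-.05,0,.05))
    print(n,"new",a[0],inrail(n,a[1][:3]),"held",b[0],inrail(n,b[1][:3]))
o=[(sens_edges(),np.append(RAIL[1][0],0.),SL),(flip,np.append(RAIL[2][0],.16),SL)]
a=draw(C["scene"],o[:1],(295,215,405,335),3.6); b=draw(C["top"],o,(205,210,395,305),4.2); c=draw(C["scene"],[],(165,165,265,240),3.9)
im=np.zeros((600,800,3),np.uint8); h=min(300,int(a.shape[0])); a=cv2.resize(a,(275,300)); im[:300,:275]=a; im[:c.shape[0],280:280+c.shape[1]]=c[:300]; b=cv2.resize(b,(590,295)); im[303:598,:590]=b
cv2.imwrite("pics/end.png",im); s=state(); print(s["t"],s["eef_pos"],s["ft_force"])
```

```text
1 new 1.529283741662621 [-0.2  0.9 -0.1] held 1.4343064103939045 [83.6 -0.9 -0.1]
2 new 1.3790250071080672 [0.9 1.7 0.2] held 1.506676277880723 [84.3 -1.1  0.1]
26.725 [462.9855633   -4.72310253 221.55694439] [-0.11971705 -0.30000317  0.11131892]
```

View pics/end.png

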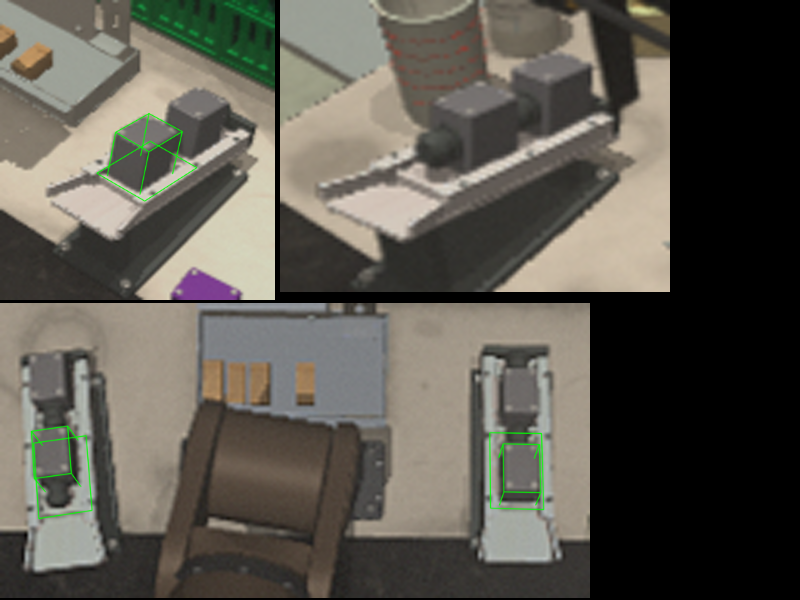

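Both new sensors sit in their rails, right behind the held ones. The measured spacings are 83.8 mm in rail 1 and 83.4 mm in rail 2, where 84 mm means contact. Noses point down the slope in rail 1 and up it in rail 2, like the held ones. Handing in.

```bash
python3 -c "
from cell import *
print(job_done())"
```

```text
the job is handed in; nothing more can be done
None
```

I slid both loose sensors home against the held ones, noses matching (down the slope in rail 1, up it in rail 2), and handed the job in at about 27 s; no verdict came back.

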